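Snap a bearing cap home with its seating tool

ROBOT

A 6-joint arm with a two-finger parallel gripper is mounted at the origin on a cart in front of the work surface, level with it; the furniture and walls round the work are solid. World frame = base frame: x ahead of the robot, y to its left, z up, the work surface at z = 0. Lengths are in m, angles in rad, forces in N, time in s.
With the tool pointing down it reaches from about 0.35 to 0.85 m from the base axis. Payload 8.1 kg.
Tool frame: the origin (TCP) lies at the very end of the fingers, on their centre line; the grasp point (between the pads) lies 19 mm behind it; x points along the fingers, z is the direction in which the jaws open and shut, and the axes are right-handed (so a half turn about x gives the same grasp; the last joint's range is limited). The gripper opens to 85 mm and grips with 20 to 120 N. Pads are 22 mm wide; open, the fingers measure 114 mm over their backs; the gripper's body (76 mm by 85 mm) begins 54 mm behind the grasp point. The pads swing forward as they close: fully open they stand 13 mm farther back than shut.
Start: joints at [-1.393, 0.13, 1.488, -0, 1.523, -0.085], TCP at [0.156, -0.579, 0.231] pointing down, gripper open.
Joint ranges: [-2.96, 2.96], [-0.89, 2.26], [0.02, 2.5], [-1.34, 4.48], [0, 2.73], [-2.66, 2.66]. Speed limits (rad/s): [2.39, 2.39, 2.79, 3.14, 3.14, 3.14].

INTERFACE

Orientations are given as a unit quaternion [x, y, z, w].
In Python, from workcell import ctrl gives the robot as it stands.
- The arm moves only by the shell command python3 -m crank 'ROWS' [OPENING]. ROWS is JSON, a list of rows, each a list of 6 numbers: the shift along the tool's x, y, z in mm, then the turn, a rotation vector about the tool's x, y, z in degrees. A call has exactly 8 rows; each row is the pose to reach, as a shift and turn from the pose measured when the call began, along the tool's axes at that moment; what a row does not reach only later rows make up. A row lasts 1/12 s, in which the tool goes at most 41.7 mm and 7.16 degrees, less where a joint would pass 70% of its speed; a pose out of reach is approached as far as the arm can. A call with a gripper value outside its range is refused whole. OPENING is the finger opening in mm, from 0 to 85.4, set as the call begins (- or left out, the last holds). The fingers move at their own pace and stop on an object; the grip force is fixed at half the most. Time passes only in rows, so rows that repeat a pose let the fingers close, or fill a call up. It gives the time, the measured TCP pose, the force and the opening at its end, in the units of the state.
- ctrl.read_state(): the state, without advancing time (a new reading comes with each control period).
- ctrl.snapshot(name): name is "scene" or "top" or "wrist"; returns a dict with "color" (384x512x3 uint8, red, green, blue), "intrinsics" (3x3 intrinsics, pixels), "k1" (the pictures are not rectified: a ray, as slopes to the right and down, at radius r is drawn at 1 + k1 r^2 times it, then the intrinsics apply), "R" (3x3) and "t" (3): a world point X has camera coordinates R X + t; the wrist camera has in their place "hand_eye" (4x4, takes a point from camera to tool coordinates, whose origin is the TCP and whose axes are the tool frame's). Camera axes: x right, y down, z forward; pixel columns grow to the right and rows downward; lengths in m; the calibration is good to about 2 mm. A picture is of the moment at which its call begins: read the wrist's pose just before it. There is no depth.
- ctrl.sign_off(): hands the job in, once; it reports no verdict.
The state is a dict: "t": time; "q": joint angles; "qd": joint speeds; "joint_torque": joint torques, N m; "tool_pos": TCP position; "tool_rot": TCP orientation; "ft_force": force on the tool from outside, world axes, zero at the start; "wrist_torque": the same for the moment, N m; "width": opening from 0.0 (shut) to 1.0 (fully open).
Only numpy, scipy, OpenCV 4.12 (cv2) and the standard library are available. Lean on these libraries where they do the work, as an engineer would, in place of code of your own. Each camera call takes 0.05 s, during which the arm holds its last target. There are 200 camera calls.

TASK

Press the bearing cap, which lies loose in the mouth of the bearing housing, squarely down its bore with the large seating tool until it clicks home and stays down. Press steadily and gently: the cap must not take more than about 25 N, and the fingers must not touch it. Then stand the tool upright on the bench again, well clear of the housing, and let go of it; leave the small seating tool and the other parts alone.

Things in the scene. Friction and masses are not known exactly. Their poses are not given: they have to be found in the camera images.
- housing: bearing housing fixed to the bench: grey 100 x 100 x 10 mm flange with four screws and a round upright barrel, 70 mm outside, bore 48 mm, rim 50 mm above the bench. Origin at the centre of its underside, z up the bore's axis; its yaw does not matter.
- mouth (a point): centre of the housing's mouth, on the bore's axis level with the rim. Pressing the cap down takes 2 N (spring), then climbs to 8 to 13 N; at the click four catches snap over its edge (one side may go first) and the force drops. Within 1 mm comes a hard stop, a steep rise. The click's depth differs between housings and cannot be seen. Until all have clicked the spring lifts the cap again.
- cap: black plastic bearing cap: disc 44 mm across (its lower edge bevelled), 4 mm thick, with a boss 16 mm across and 2.5 mm high on top. Origin at the centre of its underside, z up. Lies loose and level in the bore on a spring plate, the disc's top 0.5 mm above the rim; when locked, the disc's top is 5 to 14 mm below the rim. More than 25 N on it spoils it.
- seating_tool: large seating tool, 95 mm tall, about 0.2 kg, standing upright: steel ring foot 40 mm across (hole 24 mm wide, 8 mm deep: it presses on the disc round the boss and enters the bore), 14 mm high, then a plain grey square shank 20 x 20 mm up to the top. Origin at the centre of the foot's underside, z up, x and y square to the shank's flats.
- small_tool: the small seating tool, for another size, to be left alone: the same 20 x 20 mm shank and 95 mm height, but a foot of only 28 mm. Origin as on the large one.
- bush_brass: bystander: brass bush, 28 mm across, 22 mm high; origin at the centre of its underside.
- collar_black: bystander: black collar, 43 mm across, 19 mm high; origin at the centre of its underside.
Mind the look-alikes: they are no part of the job. What is shaped like the seating_tool but orange is not meant.

How it is judged:
By the outcome, as a careful person would: the job done as asked, in the order asked, and still so for the second after the job is handed in, with the robot touching nothing.
It also fails if it takes over 67 s, if anything falls off the work surface, if the arm or the gripper's body presses on something with over 40 N, if the wrist force passes 120 N, or if a joint passes its speed limit or range.

## Working session

There is one attempt and no reset: what is moved stays moved. The work goes in short steps, Python scripts to look and compute and a shell command to move; the robot and the scene stay as the last step left them, time stands still between calls to the robot, and variables do not carry over. Pictures are saved under pics/ and viewed, about 8 in all and at most 12, crops included, and the job is handed in when it is done.

```bash
mkdir -p pics; ls
cat > h.py <<'E'
import numpy as np, cv2, json
from workcell import ctrl
from scipy.spatial.transform import Rotation as R
def snap(n):
    s=ctrl.read_state(); d=ctrl.snapshot(n)
    if n=="wrist":
        T=np.eye(4);T[:3,:3]=R.from_quat(s["tool_rot"]).as_matrix();T[:3,3]=s["tool_pos"]
        C=T@np.array(d["hand_eye"]); d["R"]=C[:3,:3].T; d["t"]=-C[:3,:3].T@C[:3,3]
    d["R"]=np.array(d["R"]);d["t"]=np.array(d["t"]);return d
def ray(d,u,v):
    K=np.array(d["intrinsics"]);p=np.array([(u-K[0,2])/K[0,0],(v-K[1,2])/K[1,1]]);q=p.copy()
    for _ in range(20): q=p/(1+d["k1"]*(q@q))
    return -d["R"].T@d["t"], d["R"].T@np.array([q[0],q[1],1])
def onz(d,u,v,z):
    o,r=ray(d,u,v); return o+r*(z-o[2])/r[2]
def proj(d,X):
    c=d["R"]@np.array(X)+d["t"];q=c[:2]/c[2];q=q*(1+d["k1"]*(q@q));K=np.array(d["intrinsics"])
    return K[0,0]*q[0]+K[0,2],K[1,1]*q[1]+K[1,2]
def save(d,n): cv2.imwrite(f"pics/{n}.png",cv2.cvtColor(d["color"],cv2.COLOR_RGB2BGR))
def totool(X):
    s=ctrl.read_state(); return R.from_quat(s["tool_rot"]).inv().apply(np.array(X)-s["tool_pos"])*1000
E
python3 - <<'E'
from h import *
import pickle
s=ctrl.read_state();print(s); print(R.from_quat(s["tool_rot"]).as_matrix().round(3))
D={}
for n in("scene","top","wrist"):
    D[n]=snap(n);save(D[n],n+"0");print(n,D[n]["intrinsics"],D[n]["k1"],-D[n]["R"].T@D[n]["t"],D[n]["R"][2])
pickle.dump(D,open("d0.pkl","wb"))
a=np.hstack([D["scene"]["color"],D["top"]["color"]])
E
```

```text
pics
{'t': 0.0, 'q': array([-1.39340811e+00,  1.31149401e-01,  1.48929793e+00,  6.36252676e-06,
        1.52300491e+00, -8.53813316e-02]), 'qd': array([ 2.11802201e-03, -1.01687716e-03, -4.81295905e-04, -2.56318841e-04,
       -9.31949601e-05,  3.54354383e-04]), 'joint_torque': array([ 1.33107886e-03, -5.69400895e+01, -5.00547838e+01, -7.89216142e-05,
        1.48174691e-02,  2.75273385e-05]), 'tool_pos': array([ 0.15578939, -0.57884374,  0.23024122]), 'tool_rot': array([ 0.43063175,  0.56167823, -0.42974237,  0.56070969]), 'ft_force': array([ 0.74587713,  0.36125725, -0.30005534]), 'wrist_torque': array([ 0.01266383,  0.01194359, -0.01953303]), 'width': 0.9975317985155887}
[[-0.     0.966  0.26 ]
 [ 0.002  0.26  -0.966]
 [-1.     0.    -0.002]]
scene [[368.96304224   0.         259.77454963]
 [  0.         368.96304224 185.04768894]
 [  0.           0.           1.        ]] -0.08530775179796124 [-0.19671581  0.72316562  0.57903865] [ 0.66451134 -0.59450261 -0.45275968]
top [[371.96922019   0.         251.67340761]
 [  0.         371.96922019 192.12429434]
 [  0.           0.           1.        ]] 0.03401795817913834 [0.41771565 0.03802017 0.94431696] [ 0.12698864  0.02761435 -0.99151971]
wrist [[269.53741691   0.         255.81796479]
 [  0.         269.53741691 188.56873273]
 [  0.           0.           1.        ]] -0.055145703878308146 [ 0.23430969 -0.55841751  0.37287331] [-0.30563846 -0.08054199 -0.94873501]
```

View pics/top0.png

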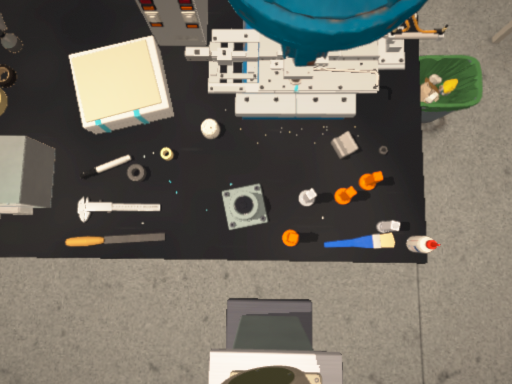

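View pics/scene0.png

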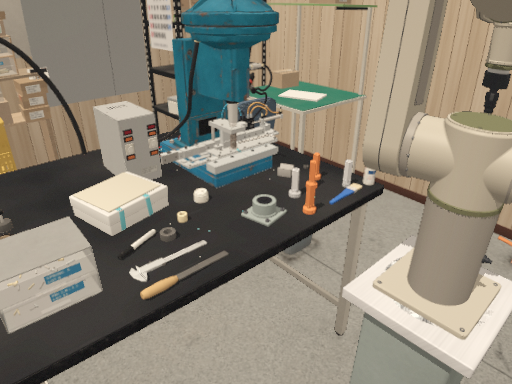

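Candidates for the seating tool:
- grey shank, top px (307,197) / scene (295,183)
- grey shank, top px (388,227) / scene (348,172)
- orange, top px (344,195), (370,181) and (290,238), ruled out by colour

One of the two grey ones is the small tool. I'll take a close crop to tell which.

Run:
```python
from h import *
import pickle
D=pickle.load(open("d0.pkl","rb"))
t=D["top"]
def crop(d,x,y,w,h,s): return cv2.resize(d["color"][y:y+h,x:x+w],None,fx=s,fy=s,interpolation=cv2.INTER_CUBIC)
a=crop(t,210,170,200,75,4); b=crop(D["scene"],235,150,160,75,5)
im=np.vstack([a,b[:300]]);
cv2.imwrite("pics/crop1.png",im[...,::-1])
for n,(u,v),z in [("housing",(245,205),.05),("toolA",(312,193),.095),("toolAfoot",(306,200),.0),("toolB",(394,225),.095),("toolBf",(384,229),0.)]:
    print(n,onz(t,u,v,z).round(4))
```

```text
housing [0.5007 0.0786 0.05  ]
toolA [ 0.526  -0.0766  0.095 ]
toolAfoot [ 0.52   -0.0741  0.    ]
toolB [ 0.4557 -0.2588  0.095 ]
toolBf [ 0.4496 -0.2671  0.    ]
```

View pics/crop1.png

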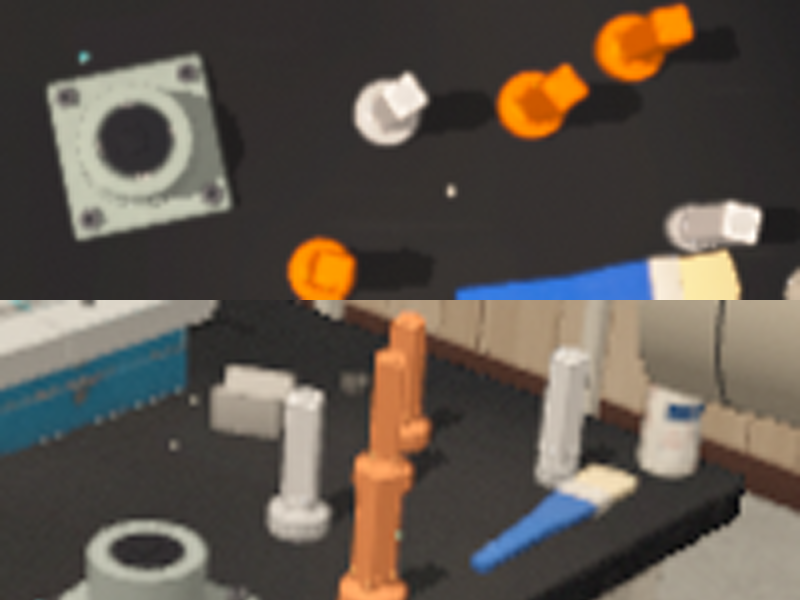

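Tool A (top px 307,197; scene 295,183) has the wide 40 mm foot, so it is the large tool. The one at (388,227) has a narrow foot and is the small tool. I'll move above A.

```bash
python3 -m crank '[[0,15,-12,0,0,0],[0,45,-36,0,0,0],[0,76,-62,0,0,0],[0,108,-87,0,0,0],[0,140,-113,0,0,0],[0,172,-139,0,0,0],[0,204,-165,0,0,0],[0,236,-191,0,0,0]]' 85; python3 -m crank '[[0,32,-26,0,0,0],[0,64,-52,0,0,0],[0,96,-78,0,0,0],[0,128,-104,0,0,0],[0,160,-130,0,0,0],[0,192,-156,0,0,0],[0,220,-178,0,0,0],[0,240,-194,0,0,0]]'
python3 - <<'E'
from h import *
import pickle
d=snap("wrist");save(d,"w1");pickle.dump(d,open("w1.pkl","wb"))
s=ctrl.read_state();print(s["tool_pos"],s["q"])
for X in [(.523,-.076,.095),(.523,-.076,0),(.5,.0786,.05)]: print(proj(d,X))
E
```

```text
t: 0.82
tool_pos: [0.3347, -0.3313, 0.2306]
tool_rot: [0.431, 0.562, -0.43, 0.561]
ft_force: [0.7, -0.1, 0.9]
width: 0.991
t: 1.48
tool_pos: [0.5173, -0.0788, 0.2307]
tool_rot: [0.43, 0.562, -0.429, 0.561]
ft_force: [0.6, 0.2, 0.4]
width: 0.997
[ 0.51883169 -0.07609619  0.23058616] [-0.24638999 -0.07484444  1.69855675  0.00424769  1.51800475  1.0584203 ]
(np.float64(254.64575245407647), np.float64(172.78769248296237))
(np.float64(255.07487989534863), np.float64(155.1682091364102))
(np.float64(127.89293635488174), np.float64(148.96158454242982))
```

View pics/w1.png

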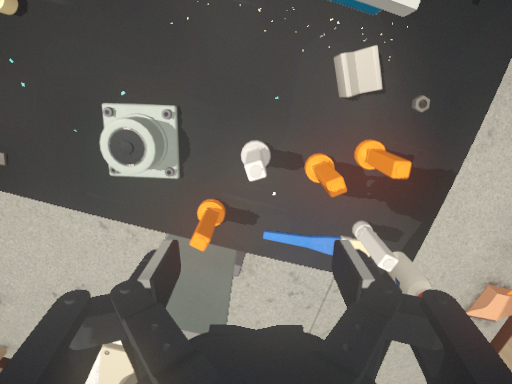

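Run:
```python
from h import *
import pickle
d=pickle.load(open("w1.pkl","rb"));im=d["color"]
hsv=cv2.cvtColor(im,cv2.COLOR_RGB2HSV)
g=cv2.cvtColor(im,cv2.COLOR_RGB2GRAY)
def show(x0,y0,x1,y1,s=6): return cv2.resize(im[y0:y1,x0:x1],None,fx=s,fy=s,interpolation=cv2.INTER_CUBIC)
print(g[135:190:3,238:276:2])
# shank top
for th in (215,230,240):
    m=np.zeros_like(g);m[155:190,238:276]=(g[155:190,238:276]>th)*255
    c=max(cv2.findContours(m,0,2)[0],key=cv2.contourArea);r=cv2.minAreaRect(c);b=cv2.boxPoints(r)
    P=np.array([onz(d,*p,.095) for p in b])[:,:2];print(th,r,"centre",P.mean(0).round(4));e=np.diff(np.vstack([P,P[:1]]),axis=0);print(np.linalg.norm(e,axis=1).round(4),np.degrees(np.arctan2(e[:,1],e[:,0])).round(1))
# housing, cap boss
print(g[146,95:185])
a=show(90,95,190,185,4);b=show(230,130,290,195,6)
h=max(a.shape[0],b.shape[0]);o=np.zeros((h,a.shape[1]+b.shape[1],3),np.uint8);o[:a.shape[0],:a.shape[1]]=a;o[:b.shape[0],a.shape[1]:]=b
cv2.imwrite("pics/crop2.png",o[...,::-1]);print(o.shape)
```

```text
[[ 76  77  79  78  78  77  77  76  79  77  79  78  78  76  77  77  77  77
   78]
 [ 77  80  80  79  77  79  80  78  78  78  78  80  78  79  78  79  79  77
   80]
 [ 78  78  77  79  79  92 158 188 193 202 175 143  95  79  78  81  78  78
   80]
 [ 80  80  77  91 205 237 238 237 235 233 234 239 235 183  85  65  82  81
   80]
 [ 79  79 103 227 237 237 237 237 237 235 227 220 223 200 226  97  66  66
   81]
 [ 81  81 217 240 247 242 229 214 207 200 198 180 175 177 178 174  68  63
   67]
 [ 81  96 235 237 233 199 198 198 199 197 197 176 169 180 178 177 109  66
   68]
 [ 83  96 239 238 217 199 199 198 198 198 197 178 167 177 177 176 123  67
   67]
 [ 82  81 230 236 206 199 199 198 199 198 198 182 167 173 177 176  91  69
   69]
 [ 84  84 128 233 202 200 207 228 243 252 254 252 192 171 175 143  70  70
   71]
 [ 85  85  86 210 253 254 254 254 235 238 236 255 232 169 130  71  69  68
   69]
 [ 84  85  86 131 255 255 244 241 242 241 240 240 227 188  93  85  84  87
   84]
 [ 85  86  86  84 241 252 241 240 240 239 238 237 252 228 112  88  87  86
   86]
 [ 84  85  84  85 129 255 239 238 238 237 235 2
[... 689 characters left out ...]
09570312, 17.43243980407715), 73.3007583618164) centre [ 0.5256 -0.0751]
[0.0184 0.0184 0.0188 0.0185] [ -57.8 -148.2  122.5   30.7]
240 ((254.44497680664062, 170.3165283203125), (16.378829956054688, 16.761962890625), 73.3007583618164) centre [ 0.5255 -0.0751]
[0.0177 0.0179 0.0181 0.018 ] [ -57.8 -148.2  122.5   30.8]
[ 71  72  71  70  95 182 222 222 221 220 220 218 203 149 110  85  86  88
  86  84  85  84  85  84  86  90  91  89  89  88  88  88  88  86  84  86
  80  64  67  81  86  86  86  87  85  85  87  88  93 133 164 188 212 220
 219 219 218 217 214 188 144 125 125 125 125 124 124 125 123 142 152 150
 133 154 158 159 157 158 157 157 156 151 134 101  62  63  59  60  62  62]
(390, 760, 3)
```

View pics/crop2.png

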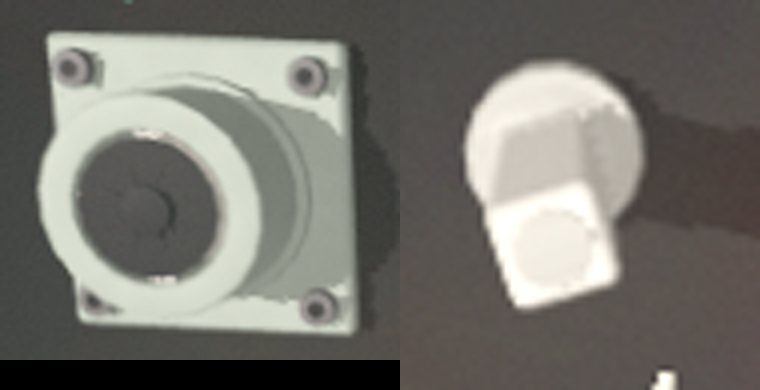

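The large tool's shank top is at px (254,170), about (0.525,-0.075), with flats 17° off the jaws. The cap's boss is at about px (125,148). I'll align and go down.

```bash
python3 -m crank '[[10,1,0,-4,0,0],[25,3,0.5,-9,0,0],[45,5,1,-14,0,0],[65,6,1,-17.2,0,0],[85,6,1,-17.2,0,0],[100,6,1,-17.2,0,0],[105,6,1,-17.2,0,0],[105,6,1,-17.2,0,0]]' 85
python3 - <<'E'
from h import *
d=snap("wrist");save(d,"w2");print(totool([.5253,-.0755,.045]))
print(ctrl.read_state()["tool_pos"],proj(d,[.5253,-.0755,.095]))
w=__import__("pickle").load(open("w1.pkl","rb"));print("bore w1",onz(w,127.1,147,.05))
print("orange foot",onz(w,320,167,0.01))
g=cv2.cvtColor(d["color"],cv2.COLOR_RGB2GRAY)
s=(cv2.cvtColor(d["color"],cv2.COLOR_RGB2HSV)[...,1]<40)
u,v=map(int,proj(d,[.5253,-.0755,.095]));m=np.zeros_like(g);sl=np.s_[v-40:v+40,u-50:u+50];m[sl]=((g>228)&s)[sl]*255
c=max(cv2.findContours(m,0,2)[0],key=cv2.contourArea);r=cv2.minAreaRect(c);P=np.array([onz(d,*p,.095) for p in cv2.boxPoints(r)])[:,:2];print(r,P.mean(0));e=np.diff(P,axis=0);print(np.linalg.norm(e,axis=1),np.degrees(np.arctan2(e[:,1],e[:,0])))
E
```

```text
t: 2.2
tool_pos: [0.5235, -0.0748, 0.1237]
tool_rot: [0.342, 0.621, -0.339, 0.618]
ft_force: [-1.0, -0.2, 0.0]
width: 0.993
[80.23864701  0.27293212  1.1571019 ]
[ 0.52448693 -0.0750267   0.12524194] (np.float64(257.7855454596944), np.float64(219.70349771133004))
bore w1 [0.5021643 0.0798557 0.05     ]
orange foot [ 0.53259755 -0.16675617  0.01      ]
((258.0, 219.5), (23.0, 26.0), 90.0) [ 0.52539214 -0.07561596]
[0.01784285 0.01759008 0.018399  ] [ -57.43651473 -146.51712396  122.59359286]
```

View pics/w2.png

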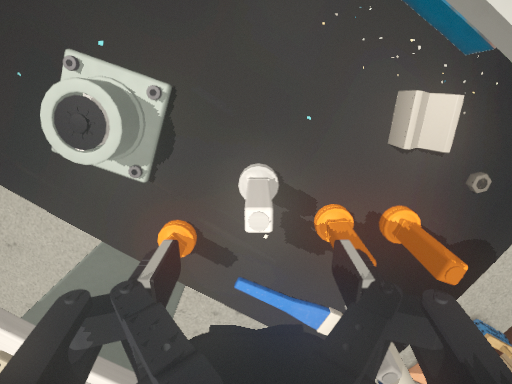

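The view shows the tool square to the jaws, its top at (258,219) where predicted, and the fingers clear of the orange tools. I'll descend and grip.

```bash
python3 -m crank '[[8,0.3,1,0,0,0],[22,0.3,1,0,0,0],[38,0.3,1,0,0,0],[54,0.3,1,0,0,0],[68,0.3,1,0,0,0],[76,0.3,1,0,0,0],[80,0.3,1,0,0,0],[80,0.3,1,0,0,0]]' 55
python3 -m crank '[[0,0,0,0,0,0],[0,0,0,0,0,0],[0,0,0,0,0,0],[0,0,0,0,0,0],[0,0,0,0,0,0],[0,0,0,0,0,0],[0,0,0,0,0,0],[0,0,0,0,0,0]]' 5
python3 -m crank '[[0,0,0,0,0,0],[-2,0,0,0,0,0],[-6,0,0,0,0,0],[-14,0,0,0,0,0],[-28,0,0,0,0,0],[-42,0,0,0,0,0],[-54,0,0,0,0,0],[-60,0,0,0,0,0]]' 5
```

```text
t: 2.92
tool_pos: [0.5251, -0.0753, 0.0449]
tool_rot: [0.342, 0.621, -0.339, 0.619]
ft_force: [-0.8, -0.1, 0.2]
width: 0.642
t: 3.58
tool_pos: [0.526, -0.0755, 0.0461]
tool_rot: [0.342, 0.62, -0.339, 0.619]
ft_force: [-2.2, 0.2, 6.1]
width: 0.224
t: 4.25
tool_pos: [0.527, -0.076, 0.1085]
tool_rot: [0.342, 0.619, -0.339, 0.62]
ft_force: [0.1, -0.2, -2.4]
width: 0.228
```

```bash
python3 -m crank '[[-10,0,-4,0,0,0],[-22,1,-18,0,0,0],[-25,3,-42,0,0,0],[-25,5,-70,0,0,0],[-25,7,-98,0,0,0],[-25,9,-122,0,0,0],[-25,10,-137,0,0,0],[-25,10,-142,0,0,0]]'
python3 -m crank '[[0,0,0,0,0,0],[0,0,0,0,0,0],[0,0,0,0,0,0],[0,0,0,0,0,0],[0,0,0,0,0,0],[0,0,0,0,0,0],[0,0,0,0,0,0],[0,0,0,0,0,0]]'
python3 - <<'E'
from h import *
import pickle
d=snap("wrist");save(d,"w3");pickle.dump(d,open("w3.pkl","wb"));s=ctrl.read_state();print(s["tool_pos"],s["ft_force"],proj(d,[.5015,.0793,.05]))
Rm=R.from_quat(s["tool_rot"]).as_matrix();print(Rm.round(3))
print("foot expected",proj(d,s["tool_pos"]+Rm[:,0]*.046))
t=snap("top");save(t,"t3");pickle.dump(t,open("t3.pkl","wb"))
E
```

```text
t: 4.92
tool_pos: [0.4578, 0.0512, 0.1338]
tool_rot: [0.342, 0.62, -0.338, 0.62]
ft_force: [-0.0, -0.9, -3.0]
width: 0.226
t: 5.58
tool_pos: [0.4578, 0.0509, 0.1337]
tool_rot: [0.342, 0.62, -0.338, 0.62]
ft_force: [-0.3, 0.3, -2.2]
width: 0.229
[0.45779766 0.05099297 0.13371052] [ 0.65345919 -0.22007109 -2.86849178] (np.float64(255.0778970667622), np.float64(135.99599066469077))
[[ 0.003  0.843  0.537]
 [ 0.004  0.537 -0.843]
 [-1.     0.004 -0.002]]
foot expected (np.float64(255.25049078147097), np.float64(211.28454253398908))
```

View pics/w3.png

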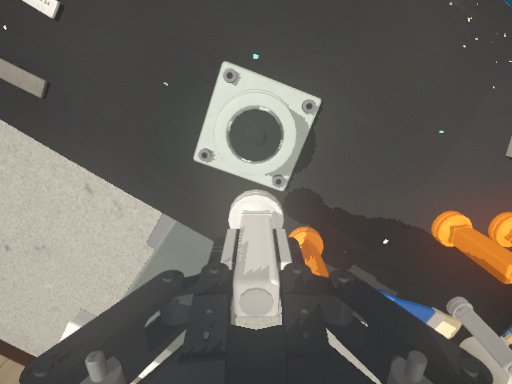

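The picture shows the bore at about (256,134) and the held tool's foot below it, its front arc at (256,192). I'll fit circles to both.

```bash
cat > fit.py <<'E'
from h import *
from scipy.optimize import least_squares
def fitc(P):
    f=lambda p:np.hypot(P[:,0]-p[0],P[:,1]-p[1])-p[2]
    r=least_squares(f,[*P.mean(0),.02],loss="soft_l1",f_scale=3e-4);return r.x,np.abs(r.fun).mean()
def edge(g,u,v,angs,r0,r1,sign):
    # sub-pixel strongest edge along rays from (u,v)
    out=[];rs=np.arange(r0,r1,.25)
    for a in angs:
        p=cv2.remap(g.astype(np.float32),(u+rs*np.cos(a)).astype(np.float32)[None],(v+rs*np.sin(a)).astype(np.float32)[None],1)[0]
        k=np.argmax(sign*np.gradient(cv2.GaussianBlur(p[None],(9,1),0)[0]));out.append((u+rs[k]*np.cos(a),v+rs[k]*np.sin(a)))
    return out
E
python3 - <<'E'
from fit import *
import pickle
d=pickle.load(open("w3.pkl","rb"));g=cv2.cvtColor(d["color"],cv2.COLOR_RGB2GRAY)
s=ctrl.read_state();Rm=R.from_quat(s["tool_rot"]).as_matrix();T=np.array(s["tool_pos"])
E=edge(g,256,134,np.radians(np.arange(0,360,5)),18,36,1)
b,e=fitc(np.array([onz(d,*p,.05)[:2] for p in E]));print("bore",b,e)
zf=T[2]-.046
E=edge(g,256.5,212,np.radians(np.arange(-165,-14,5)),14,36,-1)
f,e=fitc(np.array([onz(d,*p,zf)[:2] for p in E]));print("foot",f,e)
print("foot rel TCP tool",Rm.T@np.r_[f[:2]-T[:2],0]*1e3,"move foot->bore",Rm.T@np.r_[b[:2]-f[:2],0]*1e3,"tcp->bore",Rm.T@np.r_[b[:2]-T[:2],0]*1e3)
t=pickle.load(open("t3.pkl","rb"));gt=cv2.cvtColor(t["color"],cv2.COLOR_RGB2GRAY)
u,v=proj(t,[*b[:2],.05]);E=edge(gt,u,v,np.radians(np.arange(0,360,10)),5,14,1)
print("top bore",fitc(np.array([onz(t,*p,.05)[:2] for p in E])))
# shank tilt: left/right edges of shank in wrist view
for r in (250,270,290): print(r,g[r,228:288:2])
E
```

```text
bore [0.50088787 0.07936968 0.02280675] 0.0009534264014803011
foot [0.45689711 0.05197065 0.01783458] 0.0007911145478125801
foot rel TCP tool [ 0.00178812 -0.23556765 -1.26347743] move foot->bore [ 0.22733235 51.82229759  0.54060908] tcp->bore [ 0.22912047 51.58672994 -0.72286834]
top bore (array([0.50843076, 0.07882272, 0.01907329]), np.float64(0.0034845774281948064))
250 [179 179 178  81  78 176 178 178 177 176 205 205 206 205 205 206 204 202
 203 202 205 205 192 164  82  81 179 179 179 177]
270 [ 75  72  78 124 170 173 177 176 194 204 199 183 196 205 185 178 178 181
 174 175 175 205 205 194 180 115  98  75  80  81]
290 [ 69  67  77 176 192 204 205 204 204 167 151 166 176 179 183 180 175 166
 158 183 208 209 211 210 206 193  72  70  77  77]
```

Run:
```python
from fit import *
import pickle
d=pickle.load(open("w3.pkl","rb"));g=cv2.cvtColor(d["color"],cv2.COLOR_RGB2GRAY)
s=ctrl.read_state();Rm=R.from_quat(s["tool_rot"]).as_matrix();T=np.array(s["tool_pos"])
def tool(E,z): return np.array([(Rm.T@(onz(d,*p,z)-T))[1:]*1e3 for p in E])
def fixed(P,r):
    q=least_squares(lambda p:np.hypot(*(P-p).T)-r,P.mean(0)-[.0,0],loss="soft_l1",f_scale=.4);return q.x.round(2),q.fun.round(1)
A=np.arange(0,360,15);P=tool(edge(g,256,134,np.radians(A),18,36,1),.05);print("bore",*fixed(P,24))
for zo in (.046,):
    A=np.arange(-170,-9,10);P=tool(edge(g,256.5,212,np.radians(A),14,36,-1),T[2]-zo);print("foot",*fixed(P,20));print(P.round(1).tolist())
cv2.imwrite("pics/crop3.png",cv2.resize(d["color"][95:235,190:325],None,fx=4,fy=4,interpolation=cv2.INTER_CUBIC)[...,::-1])
```

```text
bore [52.26 -0.63] [-0.1 -2.5 -2.2 -0.2 -0.5 -0.5 -1.7 -2.7 -2.5 -0.  -0.3 -0.1 -0.  -2.6
  0.  -2.5 -2.4 -2.7 -2.2 -2.7 -2.4  0.2 -0.1 -0. ]
foot [-3.04 -0.9 ] [-0.9 -0.5 -0.6 -0.2 -0.1  0.5  0.3  0.6  1.1  0.9  1.2 -2.7 -2.2 -1.8
 -1.2 -0.6  0.2]
[[3.2, -18.9], [6.8, -17.7], [9.7, -15.5], [12.4, -13.3], [14.3, -10.6], [16.2, -8.0], [16.9, -4.9], [17.5, -2.0], [18.0, 1.0], [17.3, 3.9], [16.7, 6.8], [12.0, 7.7], [11.0, 10.0], [9.6, 12.2], [7.8, 14.5], [5.6, 16.5], [2.8, 18.5]]
```

View pics/crop3.png

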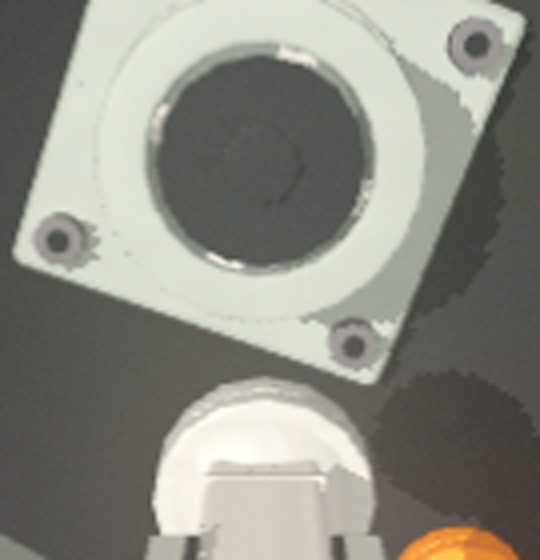

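Run:
```python
from fit import *
import pickle
d=pickle.load(open("w3.pkl","rb"));g=cv2.cvtColor(d["color"],cv2.COLOR_RGB2GRAY)
s=ctrl.read_state();Rm=R.from_quat(s["tool_rot"]).as_matrix();T=np.array(s["tool_pos"])
tl=lambda u,v,z:((Rm.T@(onz(d,u,v,z)-T))*1e3).round(1)[1:]
z=T[2]-.046
print(g[184:204,256])
print("front bottom",tl(256,189.5,z),"front top",tl(256,195.2,z+.014),"sides top",tl(228,218,z+.014),tl(284,218,z+.014))
print("bore L R T B",tl(226.75,134.25,.05),tl(283.75,134.25,.05),tl(255.25,105.5,.05),tl(255.25,163,.05))
```

```text
[ 96  99  98  98  99 154 179 191 213 185 194 241 245 244 245 243 241 242
 243 243]
front bottom [17.4  0.6] front top [18.   0.6] sides top [  0.8 -19.3] [ 0.8 20.5]
bore L R T B [ 53.2 -23.7] [53.2 23.7] [76.2  0. ] [28.7 -0. ]
```

Run:
```python
from fit import *
import pickle
d=pickle.load(open("w3.pkl","rb"));g=cv2.cvtColor(d["color"],cv2.COLOR_RGB2GRAY)
s=ctrl.read_state();Rm=R.from_quat(s["tool_rot"]).as_matrix();T=np.array(s["tool_pos"])
tl=lambda u,v,z:((Rm.T@(onz(d,u,v,z)-T))*1e3).round(1)[1:]
z=T[2]-.046
print(g[205:220,256],g[275:335,256])
a=d["color"][190:340,215:300];cv2.imwrite("pics/crop4.png",cv2.resize(a,None,fx=4,fy=4,interpolation=cv2.INTER_CUBIC)[...,::-1])
for r in (205,210,213,216): print(r,tl(256,r,z+.014))
for r in (280,285,290,295,301,315,320,325): print(r,tl(256,r,z+.095))
```

```text
[245 246 247 247 248 239 209 206 188 224 207 206 206 205 206] [178 177 177 177 181 186 192 195 198 200 203 206 182 160 171 183 184 183
 183 183 185 185 187 186 184 184 184 184 183 182 182 182 182 182 183 180
 178 178 177 180 181 164 169 185 186 187 186 186 185 178 183 188 190 183
 177  65  62  65  61  60]
205 [10.7  0.6]
210 [7.  0.6]
213 [4.7 0.6]
216 [2.4 0.6]
280 [9.8 0.6]
285 [7.3 0.6]
290 [4.7 0.6]
295 [2.1 0.6]
301 [-1.1  0.6]
315 [-8.8  0.6]
320 [-11.6   0.6]
325 [-14.5   0.6]
```

View pics/crop4.png

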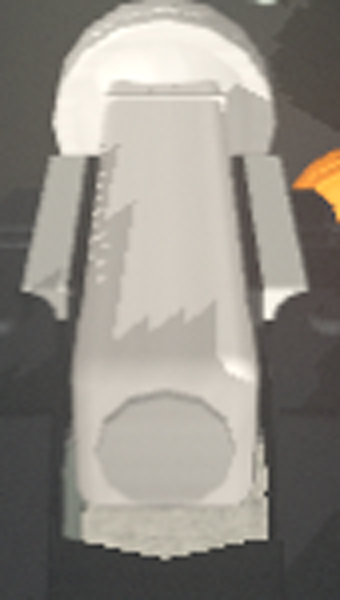

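```bash
python3 -m crank '[[0,5,0,0,0,0],[0,16,0,0,0,0],[0,30,-0.3,0,0,0],[0,43,-0.5,0,0,0],[0,51,-0.5,0,0,0],[0,54,-0.5,0,0,0],[0,54,-0.5,0,0,0],[0,54,-0.5,0,0,0]]'
python3 -m crank '[[4,0,0,0,0,0],[9,0,0,0,0,0],[14,0,0,0,0,0],[19,0,0,0,0,0],[24,0,0,0,0,0],[27,0,0,0,0,0],[29,0,0,0,0,0],[29,0,0,0,0,0]]'
python3 - <<'E'
from fit import *
import pickle
d=snap("wrist");save(d,"w4");pickle.dump(d,open("w4.pkl","wb"));s=ctrl.read_state();print(s["tool_pos"],s["ft_force"],s["wrist_torque"])
t=snap("top");
u,v=map(int,proj(d,[.5015,.0793,.05]));print(u,v)
a=cv2.resize(d["color"][v-70:v+70,u-80:u+80],None,fx=4,fy=4,interpolation=cv2.INTER_CUBIC)
cv2.imwrite("pics/crop5.png",a[...,::-1]);print(a.shape)
E
```

```text
t: 6.35
tool_pos: [0.5026, 0.0804, 0.1337]
tool_rot: [0.341, 0.62, -0.338, 0.62]
ft_force: [-0.2, -0.3, -3.4]
width: 0.223
t: 7.02
tool_pos: [0.5023, 0.0805, 0.104]
tool_rot: [0.341, 0.62, -0.339, 0.62]
ft_force: [0.1, -0.0, -3.6]
width: 0.227
[0.50252934 0.08052136 0.10440134] [-1.03014413 -0.56332472 -2.65621416] [-0.01860493  0.03512763 -0.02304832]
256 209
(560, 640, 3)
```

View pics/crop5.png

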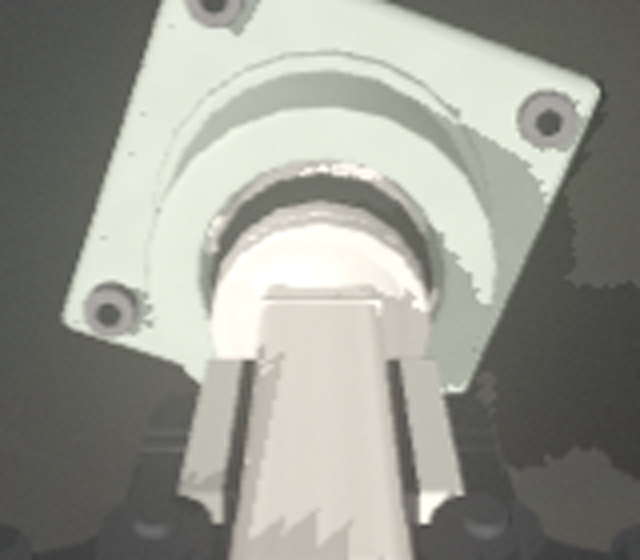

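Run:
```python
from fit import *
import pickle
d=pickle.load(open("w4.pkl","rb"))
s=ctrl.read_state();Rm=R.from_quat(s["tool_rot"]).as_matrix();T=np.array(s["tool_pos"])
tl=lambda c,r,z:((Rm.T@(onz(d,256-80+c/4,209-70+r/4,z)-T))*1e3).round(1)[1:]
z=T[2]-.046;print(z)
g=cv2.cvtColor(d["color"],cv2.COLOR_RGB2GRAY);print(g[170:200,256])
print("bore front",tl(322,163,.05),"L",tl(202,260,.05),"R",tl(442,260,.05))
print("foot front bot",tl(322,203,z),"top",tl(322,226,z+.014),"sides",tl(212,315,z+.014),tl(430,315,z+.014))
```

```text
0.05874754088205324
[234 234 235 235 235 234 234 234 224 200 240 253 141 112 112 114 113 114
 114 168 194 204 225 198 209 252 254 254 254 254]
bore front [22.1  0.6] L [  2.3 -22.9] R [ 2.4 24.2]
foot front bot [17.1  0.6] top [17.7  0.6] sides [  0.9 -18.8] [ 1.  19.7]
```

Foot and bore are concentric to within about 1 mm, with even gaps left and right and at the front. I'll go down to contact.

```bash
cat > f.py <<'E'
from h import *
s=ctrl.read_state();print(s["t"].__round__(2) if hasattr(s["t"],'__round__') else s["t"],"Z",np.array(s["tool_pos"]).round(5)," F",s["ft_force"].round(1),"M",s["wrist_torque"].round(2),"w",round(s["width"],3))
E
python3 -m crank '[[1,0.1,0,0,0,0],[2,0.3,0,0,0,0],[3,0.3,0,0,0,0],[4,0.3,0,0,0,0],[4.7,0.3,0,0,0,0],[5.2,0.3,0,0,0,0],[5.5,0.3,0,0,0,0],[5.5,0.3,0,0,0,0]]' | grep -E "pos|force"; python3 f.py
python3 -m crank '[[0.2,0,0,0,0,0],[0.5,0,0,0,0,0],[0.8,0,0,0,0,0],[1.1,0,0,0,0,0],[1.3,0,0,0,0,0],[1.5,0,0,0,0,0],[1.5,0,0,0,0,0],[1.5,0,0,0,0,0]]'| grep -E "pos|force"; python3 f.py;python3 f.py
```

```text
tool_pos: [0.503, 0.0807, 0.0991]
ft_force: [-0.5, 0.9, -3.5]
7.78 Z [0.50297 0.08073 0.09913]  F [-0.5  0.9 -3.5] M [ 0.08 -0.02 -0.03] w 0.227
tool_pos: [0.503, 0.0807, 0.0976]
ft_force: [-0.0, -0.1, -3.7]
8.45 Z [0.50298 0.08072 0.09763]  F [-0.  -0.1 -3.7] M [ 0.06 -0.03  0.06] w 0.23
8.45 Z [0.50298 0.08072 0.09763]  F [-0.  -0.1 -3.7] M [ 0.06 -0.03  0.06] w 0.23
```

```bash
python3 -m crank '[[0.1,0,0,0,0,0],[0.2,0,0,0,0,0],[0.3,0,0,0,0,0],[0.4,0,0,0,0,0],[0.6,0,0,0,0,0],[0.8,0,0,0,0,0],[0.8,0,0,0,0,0],[0.8,0,0,0,0,0]]'| grep -E "pos|force"
python3 -m crank '[[0.1,0,0,0,0,0],[0.2,0,0,0,0,0],[0.3,0,0,0,0,0],[0.4,0,0,0,0,0],[0.6,0,0,0,0,0],[0.8,0,0,0,0,0],[0.8,0,0,0,0,0],[0.8,0,0,0,0,0]]'| grep -E "pos|force"
python3 -m crank '[[0.1,0,0,0,0,0],[0.2,0,0,0,0,0],[0.3,0,0,0,0,0],[0.4,0,0,0,0,0],[0.6,0,0,0,0,0],[0.8,0,0,0,0,0],[0.8,0,0,0,0,0],[0.8,0,0,0,0,0]]'| grep -E "pos|force"; python3 f.py
```

```text
tool_pos: [0.503, 0.0807, 0.0968]
ft_force: [-0.5, 0.1, -3.4]
tool_pos: [0.503, 0.0807, 0.0961]
ft_force: [-0.7, -0.1, -1.8]
tool_pos: [0.503, 0.0807, 0.0953]
ft_force: [-0.4, 0.6, -1.1]
10.45 Z [0.50304 0.08074 0.09531]  F [-0.4  0.6 -1.1] M [-0.02  0.1  -0.03] w 0.223
```

```bash
python3 -m crank '[[0.1,0,0,0,0,0],[0.2,0,0,0,0,0],[0.4,0,0,0,0,0],[0.5,0,0,0,0,0],[0.7,0,0,0,0,0],[0.8,0,0,0,0,0],[1,0,0,0,0,0],[1,0,0,0,0,0]]'| grep -E "pos|force"
python3 -m crank '[[0.1,0,0,0,0,0],[0.2,0,0,0,0,0],[0.4,0,0,0,0,0],[0.5,0,0,0,0,0],[0.7,0,0,0,0,0],[0.8,0,0,0,0,0],[1,0,0,0,0,0],[1,0,0,0,0,0]]'| grep -E "pos|force"
python3 -m crank '[[0.1,0,0,0,0,0],[0.2,0,0,0,0,0],[0.3,0,0,0,0,0],[0.4,0,0,0,0,0],[0.5,0,0,0,0,0],[0.6,0,0,0,0,0],[0.6,0,0,0,0,0],[0.6,0,0,0,0,0]]'| grep -E "pos|force"; python3 f.py
```

```text
tool_pos: [0.5031, 0.0807, 0.0944]
ft_force: [-0.7, 0.4, 0.1]
tool_pos: [0.5034, 0.0808, 0.0938]
ft_force: [-1.8, 0.4, 4.0]
tool_pos: [0.5036, 0.0808, 0.0933]
ft_force: [-1.1, 0.6, 3.4]
12.45 Z [0.50356 0.08079 0.09328]  F [-1.1  0.6  3.4] M [ 0.04  0.3  -0.02] w 0.228
```

```bash
echo 'print("axis",R.from_quat(s["tool_rot"]).as_matrix()[:,0].round(4))' >> f.py
python3 f.py; python3 -m crank '[[0.1,-0.1,0,0,0,0],[0.2,-0.2,-0.1,0,0,0],[0.3,-0.3,-0.2,0,0,0],[0.4,-0.3,-0.2,0,0,0],[0.5,-0.3,-0.2,0,0,0],[0.7,-0.3,-0.2,0,0,0],[0.7,-0.3,-0.2,0,0,0],[0.7,-0.3,-0.2,0,0,0]]'>/dev/null; python3 f.py
```

```text
12.45 Z [0.50356 0.08079 0.09328]  F [-1.1  0.6  3.4] M [ 0.04  0.3  -0.02] w 0.228
axis [ 0.0028  0.0041 -1.    ]
13.12 Z [0.50341 0.08078 0.09273]  F [ 0.  -0.8  4.3] M [-0.06  0.05 -0.  ] w 0.224
axis [ 0.0033  0.0041 -1.    ]
```

```bash
python3 -m crank '[[0.1,-0.1,0,0,0,0],[0.2,-0.1,0,0,0,0],[0.3,-0.2,-0.1,0,0,0],[0.4,-0.2,-0.1,0,0,0],[0.5,-0.2,-0.1,0,0,0],[0.6,-0.2,-0.1,0,0,0],[0.7,-0.2,-0.1,0,0,0],[0.7,-0.2,-0.1,0,0,0]]'>/dev/null; python3 f.py
python3 -m crank '[[0.1,-0.1,0,0,0,0],[0.2,-0.1,0,0,0,0],[0.3,-0.2,-0.1,0,0,0],[0.4,-0.2,-0.1,0,0,0],[0.5,-0.2,-0.1,0,0,0],[0.6,-0.2,-0.1,0,0,0],[0.7,-0.2,-0.1,0,0,0],[0.7,-0.2,-0.1,0,0,0]]'>/dev/null; python3 f.py
```

```text
13.78 Z [0.50341 0.08079 0.09226]  F [-1.2 -0.8  5.7] M [-0.03  0.13  0.02] w 0.224
axis [ 0.0038  0.0042 -1.    ]
14.45 Z [0.5034  0.0808  0.09186]  F [-0.8 -0.2  5.7] M [-0.01  0.18 -0.01] w 0.23
axis [ 0.0042  0.0043 -1.    ]
```

```bash
python3 -m crank '[[0.1,0,0,0,0,0],[0.2,-0.1,0,0,0,0],[0.3,-0.1,0,0,0,0],[0.4,-0.1,0,0,0,0],[0.5,-0.1,0,0,0,0],[0.6,-0.1,0,0,0,0],[0.8,-0.1,0,0,0,0],[0.8,-0.1,0,0,0,0]]'>/dev/null; python3 f.py
python3 -m crank '[[0.1,0,0,0,0,0],[0.2,-0.1,0,0,0,0],[0.3,-0.1,0,0,0,0],[0.4,-0.1,0,0,0,0],[0.5,-0.1,0,0,0,0],[0.6,-0.1,0,0,0,0],[0.8,-0.1,0,0,0,0],[0.8,-0.1,0,0,0,0]]'>/dev/null; python3 f.py
```

```text
15.12 Z [0.50344 0.08079 0.0914 ]  F [-1.1  0.2  7. ] M [ 0.03  0.35 -0.05] w 0.226
axis [ 0.0045  0.0043 -1.    ]
15.78 Z [0.50354 0.08077 0.09107]  F [-2.5  0.1  8.3] M [-0.08  0.39 -0.04] w 0.23
axis [ 0.0049  0.0044 -1.    ]
```

```bash
python3 -m crank '[[0.1,-0.1,0,0,0,0],[0.2,-0.2,-0.1,0,0,0],[0.3,-0.2,-0.1,0,0,0],[0.4,-0.2,-0.1,0,0,0],[0.5,-0.2,-0.1,0,0,0],[0.6,-0.2,-0.1,0,0,0],[0.7,-0.2,-0.1,0,0,0],[0.7,-0.2,-0.1,0,0,0]]'>/dev/null; python3 f.py
```

```text
16.45 Z [0.50353 0.08081 0.0909 ]  F [-2.6 -0.5  8. ] M [ 0.01  0.42 -0.02] w 0.224
axis [ 0.0053  0.0044 -1.    ]
```

```bash
python3 -m crank '[[0.1,-0.1,0,0,0,0],[0.2,-0.2,-0.1,0,0,0],[0.3,-0.2,-0.1,0,0,0],[0.4,-0.2,-0.1,0,0,0],[0.5,-0.2,-0.1,0,0,0],[0.6,-0.2,-0.1,0,0,0],[0.7,-0.2,-0.1,0,0,0],[0.7,-0.2,-0.1,0,0,0]]'>/dev/null; python3 f.py
```

```text
17.12 Z [0.50354 0.08081 0.09074]  F [-3.1 -0.3  8.4] M [-0.08  0.48 -0.01] w 0.223
axis [ 0.0058  0.0045 -1.    ]
```

```bash
python3 -m crank '[[0.1,-0.1,0,0,0,-0.1],[0.2,-0.2,-0.1,0,0,-0.2],[0.3,-0.3,-0.2,0,0,-0.3],[0.4,-0.3,-0.2,0,0,-0.4],[0.5,-0.3,-0.2,0,0,-0.5],[0.6,-0.3,-0.2,0,0,-0.5],[0.7,-0.3,-0.2,0,0,-0.5],[0.8,-0.3,-0.2,0,0,-0.5]]'>/dev/null; python3 f.py
```

```text
17.78 Z [0.50366 0.0809  0.0904 ]  F [0.2 0.2 4.4] M [0.07 0.06 0.02] w 0.228
axis [-5.e-04 -1.e-04 -1.e+00]
```

```bash
python3 -m crank '[[0.1,0,0,0,0,0],[0.2,0,0,0,0,0],[0.3,0,0,0,0,0],[0.3,0,0,0,0,0],[0.4,0,0,0,0,0],[0.5,0,0,0,0,0],[0.5,0,0,0,0,0],[0.5,0,0,0,0,0]]'>/dev/null; python3 f.py
```

```text
18.45 Z [0.50376 0.08091 0.09013]  F [-1.6 -0.6  6.9] M [0.05 0.26 0.01] w 0.223
axis [-3.e-04 -1.e-04 -1.e+00]
```

```bash
python3 -m crank '[[0.1,0,0,0,0,0],[0.2,0,0,0,0,0],[0.3,0,0,0,0,0],[0.4,0,0,0,0,0],[0.5,0,0,0,0,0],[0.6,0,0,0,0,0],[0.6,0,0,0,0,0],[0.6,0,0,0,0,0]]'>/dev/null; python3 f.py
```

```text
19.12 Z [0.50385 0.08095 0.08996]  F [-2.2 -0.7  8.8] M [-0.09  0.37  0.  ] w 0.228
axis [-1.e-04 -1.e-04 -1.e+00]
```

```bash
python3 -m crank '[[0.1,-0.2,-0.1,0,0,0],[0.2,-0.4,-0.3,0,0,0],[0.3,-0.6,-0.4,0,0,0],[0.4,-0.8,-0.5,0,0,0],[0.5,-0.8,-0.5,0,0,0],[0.6,-0.8,-0.5,0,0,0],[0.7,-0.8,-0.5,0,0,0],[0.8,-0.8,-0.5,0,0,0]]'>/dev/null; python3 f.py
```

```text
19.78 Z [0.50358 0.08094 0.08992]  F [-1.  -0.2 10. ] M [-0.04  0.16  0.04] w 0.227
axis [ 0.0013 -0.     -1.    ]
```

```bash
python3 -m crank '[[0.2,-0.2,-0.1,0,0,0],[0.4,-0.4,-0.2,0,0,0],[0.5,-0.4,-0.2,0,0,0],[0.6,-0.4,-0.2,0,0,0],[0.7,-0.4,-0.2,0,0,0],[0.8,-0.4,-0.2,0,0,0],[0.9,-0.4,-0.2,0,0,0],[0.9,-0.4,-0.2,0,0,0]]'>/dev/null; python3 f.py
```

```text
20.45 Z [0.50368 0.08094 0.08986]  F [-2.9 -0.5  9.1] M [ 0.02  0.37 -0.  ] w 0.228
axis [ 2.5e-03  1.0e-04 -1.0e+00]
```

```bash
python3 -m crank '[[0.2,-0.2,-0.1,0,0,-0.1],[0.4,-0.3,-0.2,0,0,-0.2],[0.6,-0.3,-0.2,0,0,-0.2],[0.8,-0.3,-0.2,0,0,-0.2],[0.9,-0.3,-0.2,0,0,-0.2],[1.0,-0.3,-0.2,0,0,-0.2],[1.1,-0.3,-0.2,0,0,-0.2],[1.1,-0.3,-0.2,0,0,-0.2]]'>/dev/null; python3 f.py
```

```text
21.12 Z [0.50375 0.08097 0.08932]  F [-1.2 -0.2  7.8] M [-0.02  0.18 -0.04] w 0.228
axis [ 5.0e-04 -1.7e-03 -1.0e+00]
```

```bash
python3 -m crank '[[0.2,0,0,0,0,0],[0.3,-0.1,0,0,0,0],[0.4,-0.2,-0.1,0,0,0],[0.5,-0.2,-0.1,0,0,0],[0.6,-0.2,-0.1,0,0,0],[0.7,-0.2,-0.1,0,0,0],[0.8,-0.2,-0.1,0,0,0],[0.8,-0.2,-0.1,0,0,0]]'>/dev/null; python3 f.py
```

```text
21.78 Z [0.50379 0.081   0.08926]  F [-2.6 -0.3 11.1] M [-0.04  0.61 -0.03] w 0.225
axis [ 0.001  -0.0017 -1.    ]
```

```bash
python3 -m crank '[[0.2,0,0,0,0,0],[0.3,-0.1,0,0,0,0],[0.4,-0.2,-0.1,0,0,0],[0.5,-0.2,-0.1,0,0,0],[0.6,-0.2,-0.1,0,0,0],[0.7,-0.2,-0.1,0,0,0],[0.9,-0.2,-0.1,0,0,0],[1,-0.2,-0.1,0,0,0]]'>/dev/null; python3 f.py
```

```text
22.45 Z [0.50386 0.08102 0.08927]  F [-5.3  0.8 13.9] M [-0.01  0.92 -0.06] w 0.227
axis [ 0.0015 -0.0016 -1.    ]
```

Force is now steep (about 17 N net) with no travel, so this looks like the hard stop. I'll back off and check whether the spring follows.

```bash
python3 -m crank '[[-0.3,0,0,0,0,0],[-0.6,0,0,0,0,0],[-0.9,0,0,0,0,0],[-1.2,0,0,0,0,0],[-1.5,0,0,0,0,0],[-1.5,0,0,0,0,0],[-1.5,0,0,0,0,0],[-1.5,0,0,0,0,0]]'>/dev/null; python3 f.py
python3 -m crank '[[-0.3,0,0,0,0,0],[-0.6,0,0,0,0,0],[-0.9,0,0,0,0,0],[-1.0,0,0,0,0,0],[-1,0,0,0,0,0],[-1,0,0,0,0,0],[-1,0,0,0,0,0],[-1,0,0,0,0,0]]'>/dev/null; python3 f.py
```

```text
23.12 Z [0.50359 0.08102 0.0906 ]  F [-1.6  0.2  0.3] M [-0.04  0.17  0.01] w 0.228
axis [ 9.0e-04 -1.6e-03 -1.0e+00]
23.78 Z [0.50352 0.08103 0.09153]  F [ 0.1  0.4 -3.6] M [-0.04  0.02  0.03] w 0.23
axis [ 8.0e-04 -1.6e-03 -1.0e+00]
```

```bash
python3 -m crank '[[-2,0,0,0,0,0],[-6,0,0,0,0,0],[-11,0,0,0,0,0],[-17,0,0,0,0,0],[-23,0,0,0,0,0],[-29,0,0,0,0,0],[-33,0,0,0,0,0],[-35,0,0,0,0,0]]'>/dev/null; python3 f.py
python3 -m crank '[[0,-5,0,0,0,0],[0,-16,0,0,0,0],[0,-29,0,0,0,0],[0,-42,0,0,0,0],[0,-50,0,0,0,0],[0,-54,0,0,0,0],[0,-54,0,0,0,0],[0,-54,0,0,0,0]]'>/dev/null; python3 f.py
python3 - <<'E'
from h import *
import pickle
d=snap("wrist");save(d,"w5");pickle.dump(d,open("w5.pkl","wb"))
u,v=map(int,proj(d,[.5015,.0795,.05]));print(u,v)
w=d["color"][v-40:v+40,u-45:u+45].astype(float)
o=pickle.load(open("w3.pkl","rb"))["color"][134-40:134+40,255-45:255+45].astype(float)
f=lambda a:cv2.resize(np.clip((a-20)*1.0,0,255).astype(np.uint8),None,fx=4,fy=4,interpolation=cv2.INTER_CUBIC)
g=lambda a:np.clip((a.astype(float)-50)*3,0,255).astype(np.uint8)
cv2.imwrite("pics/crop6.png",np.hstack([g(f(w)),g(f(o))])[...,::-1])
E
```

```text
24.45 Z [0.50411 0.08113 0.12774]  F [ 0.8 -0.3 -2.4] M [-0.03 -0.02 -0.01] w 0.228
axis [ 0.0024 -0.0015 -1.    ]
25.12 Z [0.45884 0.05208 0.12786]  F [ 0.5  0.2 -3. ] M [0.02 0.   0.03] w 0.223
axis [ 0.0031 -0.0014 -1.    ]
254 138
```

View pics/crop6.png

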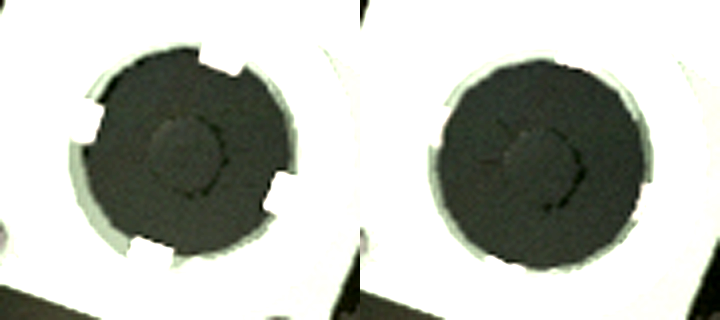

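All four catches now lie over the edge of the sunken cap (left picture, at about (220,58), (88,120), (283,190) and (150,250)). None of them shows in the earlier one on the right. The disc and boss look level and concentric, so the cap is locked. I'll put the tool back at its original clear spot.

```bash
python3 -m crank '[[0,-1,8,0,0,0],[0,-3,26,0,0,0],[0,-5,50,0,0,0],[0,-7,76,0,0,0],[0,-9,102,0,0,0],[0,-11,124,0,0,0],[0,-12,138,0,0,0],[0,-12.3,143.4,0,0,0]]'>/dev/null
python3 -m crank '[[5,0,0,0,0,0],[16,0,0,0,0,0],[30,0,0,0,0,0],[44,0,0,0,0,0],[57,0,0,0,0,0],[67,0,0,0,0,0],[73,0,0,0,0,0],[75,0,0,0,0,0]]'>/dev/null; python3 f.py
python3 -c "
from h import *
print(totool([.5255,-.0755,.047]))"
```

```text
26.5 Z [ 0.52579 -0.0765   0.05143]  F [-0.6  0.1 -3.3] M [-0.03 -0.01 -0.01] w 0.226
axis [ 8.0e-04 -1.1e-03 -1.0e+00]
[ 4.42732298  0.29562952 -1.00337888]
```

```bash
python3 -m crank '[[0.5,0,0,0,0,0],[1,0,0,0,0,0],[1.5,0,0,0,0,0],[2,0,0,0,0,0],[2.5,0,0,0,0,0],[3,0,0,0,0,0],[3.5,0,0,0,0,0],[3.7,0,0,0,0,0]]'>/dev/null; python3 f.py
python3 -m crank '[[0.2,0,0,0,0,0],[0.4,0,0,0,0,0],[0.6,0,0,0,0,0],[0.8,0,0,0,0,0],[1,0,0,0,0,0],[1,0,0,0,0,0],[1,0,0,0,0,0],[1,0,0,0,0,0]]'>/dev/null; python3 f.py
```

```text
27.17 Z [ 0.5258  -0.07657  0.04772]  F [ 0.7 -0.3 -2.8] M [ 0.01 -0.02  0.05] w 0.227
axis [ 9.0e-04 -1.1e-03 -1.0e+00]
27.83 Z [ 0.52583 -0.07657  0.04676]  F [ 0.2  0.2 -3.3] M [ 0.01 -0.02  0.02] w 0.226
axis [ 9.0e-04 -1.1e-03 -1.0e+00]
```

```bash
python3 -m crank '[[0.2,0,0,0,0,0],[0.4,0,0,0,0,0],[0.6,0,0,0,0,0],[0.8,0,0,0,0,0],[0.8,0,0,0,0,0],[0.8,0,0,0,0,0],[0.8,0,0,0,0,0],[0.8,0,0,0,0,0]]'>/dev/null; python3 f.py
python3 -m crank '[[0.1,0,0,0,0,0],[0.2,0,0,0,0,0],[0.4,0,0,0,0,0],[0.5,0,0,0,0,0],[0.6,0,0,0,0,0],[0.6,0,0,0,0,0],[0.6,0,0,0,0,0],[0.6,0,0,0,0,0]]'>/dev/null; python3 f.py
```

```text
28.5 Z [ 0.52588 -0.07656  0.04611]  F [-1.2 -0.2  1.3] M [ 0.1   0.32 -0.  ] w 0.225
axis [ 0.001  -0.0011 -1.    ]
29.17 Z [ 0.52594 -0.07656  0.04607]  F [-4.4  0.4  6.4] M [0.23 0.81 0.01] w 0.227
axis [ 0.001  -0.0011 -1.    ]
```

The foot is firmly on the bench, so I'll open and rise.

```bash
python3 -m crank '[[-0.3,0,0,0,0,0],[-0.3,0,0,0,0,0],[-0.3,0,0,0,0,0],[-0.3,0,0,0,0,0],[-0.3,0,0,0,0,0],[-0.3,0,0,0,0,0],[-0.3,0,0,0,0,0],[-0.3,0,0,0,0,0]]' 50 >/dev/null; python3 f.py
python3 -m crank '[[-2,0,0,0,0,0],[-8,0,0,0,0,0],[-18,0,0,0,0,0],[-32,0,0,0,0,0],[-48,0,0,0,0,0],[-66,0,0,0,0,0],[-84,0,0,0,0,0],[-100,0,0,0,0,0]]' >/dev/null; 
python3 -m crank '[[-16,0,0,0,0,0],[-32,0,0,0,0,0],[-46,0,0,0,0,0],[-56,0,0,0,0,0],[-62,0,0,0,0,0],[-64,0,0,0,0,0],[-64,0,0,0,0,0],[-64,0,0,0,0,0]]' >/dev/null; python3 f.py
python3 - <<'E'
from h import *
d=snap("wrist");save(d,"w6");t=snap("top")["color"]
u,v=map(int,proj(d,[.5015,.0795,.05]));print(u,v)
a=cv2.resize(d["color"],(640,480),interpolation=cv2.INTER_AREA)
y=max(v-40,0);x=max(u-50,0)
b=cv2.resize(d["color"][y:y+80,x:x+80],(240,240),interpolation=cv2.INTER_CUBIC)
a[240:,:240]=b
cv2.imwrite("pics/final.png",a[...,::-1])
E
```

```text
29.83 Z [ 0.52596 -0.0766   0.04636]  F [-0.1 -0.4  0.4] M [ 0.03 -0.04 -0.05] w 0.587
axis [ 0.0011 -0.0012 -1.    ]
31.17 Z [ 0.52576 -0.07637  0.21209]  F [-0.6 -1.2  1.1] M [0.03 0.02 0.  ] w 0.586
axis [ 0.0017 -0.0013 -1.    ]
125 117
```

View pics/final.png

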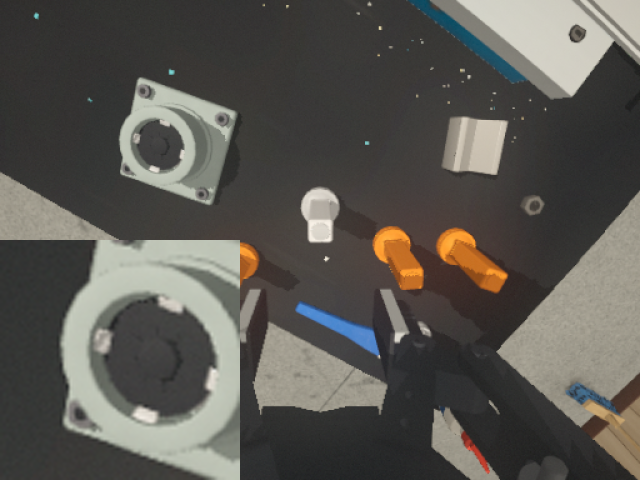

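The tool stands upright at (320,215) and the gripper is clear. All four catches are still over the cap at (160,145), and the oranges haven't moved. I'll hand in.

```bash
python3 -c "
from workcell import ctrl
print(ctrl.sign_off())"
```

```text
the job is handed in; nothing more can be done
None
```

The cap is pressed home and locked, and the large seating tool is back upright at its original spot, about 16 cm from the housing. The job was handed in at about 31 s of robot time; no verdict was reported.

- **Pressing:** The force climbed to about 12–13 N net. It dropped at about 6 mm of travel and again at about 7 mm, then rose steeply to the stop. The highest reading was about 17 N net. Forces were only sampled between short moves, so a brief peak in between could have been missed.
- **Side load:** Some side force built up while pressing, up to about 5 N at the stop. I straightened the tool twice on the way down.
- **Lock check:** When I backed off, some force still showed at 1.3 mm of lift and none at 2.3 mm, so the force check alone did not settle it. The pictures did: all four catches lay over the cap's edge right after pressing and again at the end.
- **Final picture:** The tool stands free with the gripper clear. The orange tools near it have not moved, and the small tool and other parts were not touched.

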